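Tare the kitchen scale with its thumbwheel for the honey jar

TASK

Stand the honey jar upright in the middle of the kitchen scale's pan and let go of it. Then, with one fingertip pressed lightly, roll the scale's thumbwheel until the long zero bar of the dial stands right under the pointer, so that the honey taken out later can be read off; leave the things standing around where they are and do not press the wheel hard.

Things in the scene. Friction and masses are not known exactly. Their poses are not given: they have to be found in the camera images.
- jar_center (a point): centre (half-way up, on the axis) of the honey jar: round squat glass jar with a black screw lid, 63 mm in diameter, 94 mm high, 0.2 to 0.45 kg, standing upright with its axis z. It swaps places with a slim spice jar (41 mm) and a salt shaker (44 mm).
- scale: white mechanical kitchen scale, fixed, 250 x 170 mm, may be yawed; origin under the middle of its front edge; x from its front to its back, y to its left as the robot sees it, z up. Its front is a slope with the dial and, higher up, the thumbwheel; the slope's outward normal is (-0.574, 0, 0.819) in these axes, 35 degrees from vertical towards the robot; up the slope is (0.819, 0, 0.574).
- pan_top (a point): centre of the flat floor of the scale's round steel pan (floor 70 mm in radius; rim 86 mm in radius, 7 mm above the floor; 5 mm of metal under the floor). It lies 90 mm straight behind wheel_slot (same scale y). Its axes are the scale's, see scale. The pan sinks on a spring, 2.2 mm per 100 g, at most 18 mm, so it yields when the jar is set down.
- wheel_slot (a point): on the slope's surface, middle of the thumbwheel's slot; axes as scale. The wheel's crown stands out along the normal 8 to 14 mm above this point (differs each time, not reported: feel for it), up to 4 mm up or down the slope of it. The pan's front rim hangs over it, about 120 mm higher (less as the pan sinks), so the tool must come in along the slope's normal.
- wheel_cheek (a point): top of the lower of two steel cheeks, 3 mm high, 60 mm long along y, that flank the wheel 12.5 to 18.5 mm up-slope and down-slope of wheel_slot and keep it from being pinched. The wheel is a ribbed aluminium disc, 64 mm in diameter, 16 mm wide, its axle parallel to the up-slope direction: its rim is rolled sideways, along the scale's y.
- scale_wheel (a joint): turn of the thumbwheel, rad, from -1.5 to 4; grows as the exposed rim is rolled to the scale's right (-y), 1 rad per 32 mm of rim travel. It stays where it is left. It turns stiffly: about 2 N along the rim, by friction, so too light a touch slips (4 to 12 N of pressure is good; over 40 N harms it). It does not give way inwards: touch it slowly and stop on force.
- scale_dial (a joint): turn of the white dial card, rad, clockwise as seen from the front positive; 0 = its zero bar points straight up the slope. It is geared to the wheel, dial = wheel, to within 0.05 rad.
- scale_pointer (a joint): turn of the pointer on the dial's axis, rad, clockwise positive, 0 = straight up the slope. It is moved by the pan, 0.2 rad per mm of sinking. The scale is tared when scale_dial equals scale_pointer.
- pointer_tip (a point): near the tip of the slim steel pointer, 34 mm from the dial's axis. The dial (86 mm in diameter, on the slope below the wheel) is centred 66 mm down the slope from wheel_slot.
- zero_mark (a point): middle of the dial's zero bar, the one long broad black bar (14 x 4.5 mm; all other marks are thin, short ticks every 15 degrees), 34 mm from the dial's axis and at the same height as pointer_tip
- spice_jar: slim spice jar, 41 mm in diameter, 105 mm high, origin at the centre of its underside; a bystander
- salt_shaker: glass salt shaker with a grey cap, 44 mm in diameter, 90 mm high, origin at the centre of its underside; a bystander
- garlic: garlic bulb, 53 mm, origin at the centre of its underside; a bystander
There are look-alikes about, which are no part of the job. Leave any turquoise look-alike of the part that bears jar_center alone.

How it is judged (in metres and radians):
On the way, in this order (a step that is already met when the one before it is completed fails the run):
1. the honey jar stands upright on the pan, let go of (horizontal distance between jar_center and pan_top below 0.035 m and z of jar_center in the frame of pan_top between 0.04 and 0.053 m and angle between jar_center's own z axis and vertical below 0.1 rad and value of joint scale_pointer above 0.6 rad and distance between the grasp point and jar_center above 0.075 m), for 0.3 s.
2. the dial's zero bar is under the pointer (distance between pointer_tip and zero_mark below 0.003 m), for 0.2 s.
At the end, for the whole second after the job is handed in: The honey jar stands upright (within 0.1 rad) on the pan, its axis within 35 mm of the pan's centre, at rest; the zero mark is within 3 mm (about 5 degrees) of the pointer tip (horizontal distance between jar_center and pan_top below 0.035 m and z of jar_center in the frame of pan_top between 0.04 and 0.053 m and angle between jar_center's own z axis and vertical below 0.1 rad and velocity of joint scale_pointer between -0.1 and 0.1 rad/s and distance between pointer_tip and zero_mark below 0.003 m); the robot touches nothing.
It fails at once if the wheel is pressed with more than 40 N (contact force between any of the arm, the fingers and scale_wheel above 40 N).
It fails at once if a bystander is shifted by more than 30 mm (distance of any of spice_jar, salt_shaker, garlic from where it was at the start of the episode above 0.03 m).
It also fails if it takes over 72 s, if anything falls off the work surface, if the arm or the gripper's body presses on something with over 40 N, if the wrist force passes 120 N, or if a joint passes its speed limit or range.

ROBOT

A 6-joint arm with a two-finger parallel gripper is mounted at the origin on a cart in front of the work surface, level with it; the furniture and walls round the work are solid. World frame = base frame: x ahead of the robot, y to its left, z up, the work surface at z = 0. Lengths are in m, angles in degrees, forces in N, time in s.
With the tool pointing down it reaches from about 0.375 to 0.9 m from the base axis. Payload 3.1 kg.
Tool frame: the origin (TCP) lies on the centre line of the jaws, within the pads' length; the fingertips stand 14 mm ahead of it and the grasp point (between the pads) lies 5 mm behind it (bot.tips_ahead is the distance from the TCP to the fingertips, in m); z points along the fingers, y is the line along which they close (so a half turn about z gives the same grasp; the last joint's range is limited). The gripper opens to 87 mm and grips with 3 to 60 N. Pads are 19 mm wide; open, the fingers measure 117 mm over their backs; the gripper's body (75 mm by 190 mm) begins 51 mm behind the grasp point.
Start: joints at [-76.92, 30.224, 82.088, -0, 67.689, -10.227], TCP at [0.247, -0.574, 0.237] pointing down, gripper open.
Joint ranges: [-176.69, 176.69], [-43.24, 126.21], [12.49, 139.97], [-82, 262], [0, 151.66], [-163.58, 163.58]. Speed limits (degrees/s): [159.86, 159.86, 180, 180, 180, 180].

INTERFACE

Orientations are given as a 3x3 rotation matrix whose columns are the frame's x, y, z axes.
In Python, from rig import bot gives the robot as it stands.
- The arm moves only by the tool play_rows, never from a script. Its argument "moves" is a list that holds one entry, the list of rows, each a list of 6 numbers: the shift along the tool's x, y, z in mm, then the turn, a rotation vector about the tool's x, y, z in rad. A call has 1 to 5 rows; each row shifts and turns the commanded pose from where the row before left it, along the tool's axes as they then stand; what a row does not reach is not made up. A row lasts 1/10 s, in which the tool goes at most 50 mm and 8.59 degrees, less where a joint would pass 70% of its speed; a pose out of reach is approached as far as the arm can. A call with a gripper value outside its range is refused whole. "fingers" is the opening, from -1 (shut) to 1 (fully open), set as the call begins (left out, the last holds). The fingers move at their own pace and stop on an object; the grip force is fixed at half the most. Time passes only in rows, so rows that do not move let the fingers close. It gives the time, the measured TCP pose, the force, the opening and the grip force at its end, in the units of the state.
- bot.read_state(): the state, without advancing time (a new reading comes with each control period).
- bot.capture(name): name is "scene" or "top"; returns a dict with "image" (384x512x3 uint8, blue, green, red), "fx", "fy", "cx", "cy" (pixels), "R" (3x3) and "t" (3): a world point X has camera coordinates R X + t. Camera axes: x right, y down, z forward; pixel columns grow to the right and rows downward; lengths in m; the calibration is good to about 2 mm. A picture is of the moment at which its call begins. There is no depth.
- bot.hand_in(): hands the job in; it is judged then, once.
Trained networks look in a picture, given as the dict that the camera call returned (one of the last four; its "shot" number tells which), for a name from the list of things; names that differ only in an ending like _2 or _b are one class to them, and where a whole thing is asked for, a point or a joint stands for the part that bears it (a point fixed in the world has none). Each returns a list of dicts, best first, with "confidence" (0 to 1); they miss things now and then, are a little off and sometimes report something else, mostly with a low value. They report only what shows in the picture. A call takes as long as a camera call. They do not tell look-alikes from the thing itself.
- bot.search_frame(picture, query): "centre" ([column, row] in pixels, amid what is visible of it).
- bot.silhouettes(picture, query): "pixels" (384x512 bool, what is visible of it) and "centre" ([column, row] in pixels, amid what is visible of it).
- bot.pinpoint(picture, query): "centre" ([column, row] in pixels: a listed point, or the origin of a listed thing).
The state is a dict: "time_s": time; "joint_positions": joint angles; "qvel": joint speeds; "tau": joint torques, N m; "position": TCP position; "tcp_rot": TCP orientation; "force": force on the tool from outside, world axes, zero at the start; "moment": the same for the moment, N m; "opening": opening from 0.0 (shut) to 1.0 (fully open); "grasp_force": force on a finger pad.
Only numpy, scipy, OpenCV 4.12 (cv2) and the standard library are available. Lean on these libraries where they do the work, as an engineer would, in place of code of your own. Each camera call takes 0.05 s, during which the arm holds its last target. There are 200 camera calls.

## Working session

There is one attempt and no reset: what is moved stays moved. The work goes in short steps, Python scripts to look and compute and a tool call to move; the robot and the scene stay as the last step left them, time stands still between calls to the robot, and variables do not carry over. Pictures are saved under pics/ and viewed, at most 10 in all, crops included, and the job is handed in when it is done.

Besides the shell and the picture viewer there is one more tool, called after "Emit:" as name([rows], argument=value, ...), one row to a line, values as JSON. play_rows: Moves the arm, as the interface text tells. Its arguments: {"type":"object","properties":{"moves":{"type":"array","items":{"type":"array","items":{"type":"array","items":{"type":"number"}}}},"fingers":{"type":"number"}},"required":["moves"]}

```bash
mkdir -p pics; cat > h.py <<'E'
import numpy as np, cv2
from rig import bot
def ray(p,px):
    d=np.array([(px[0]-p['cx'])/p['fx'],(px[1]-p['cy'])/p['fy'],1.]);R=np.array(p['R']);t=np.array(p['t'])
    return -R.T@t, R.T@d
def atz(p,px,z):
    o,d=ray(p,px);return o+d*(z-o[2])/d[2]
def proj(p,X):
    c=np.array(p['R'])@X+np.array(p['t']);return np.array([p['fx']*c[0]/c[2]+p['cx'],p['fy']*c[1]/c[2]+p['cy']])
def tri(prs):
    A=np.zeros((3,3));b=np.zeros(3)
    for p,px in prs:
        o,d=ray(p,px);d=d/np.linalg.norm(d);M=np.eye(3)-np.outer(d,d);A+=M;b+=M@o
    return np.linalg.solve(A,b)
E
python3 - <<'E'
from h import *
S=bot.capture('scene');T=bot.capture('top')
cv2.imwrite('pics/a.png',np.vstack([S['image']]));cv2.imwrite('pics/b.png',T['image'])
for p in (S,T): print(np.round(-np.array(p['R']).T@p['t'],3),p['fx'],np.round(np.array(p['R'])[2],2))
for q in ['jar_center','scale','pan_top','wheel_slot','wheel_cheek','pointer_tip','zero_mark','spice_jar','salt_shaker','garlic']:
    for n,p in (('S',S),('T',T)):
        print(q,n,[(np.round(r['centre'],1).tolist(),round(r['confidence'],2)) for r in bot.pinpoint(p,q)[:3]])
E
```

```text
[-0.203  0.807  0.894] 488.3309289853451 [ 0.5  -0.69 -0.52]
[ 0.425 -0.206  1.493] 388.6441489232644 [ 0.09  0.   -1.  ]
jar_center S []
jar_center T [([318.6, 209.6], 0.79), ([306.7, 170.6], 0.49)]
scale S [([281.8, 237.1], 0.9)]
scale T [([261.6, 225.0], 0.85), ([354.0, 220.8], 0.38), ([261.2, 201.9], 0.27)]
pan_top S [([236.8, 154.3], 0.8), ([280.8, 234.9], 0.7)]
pan_top T [([261.0, 168.7], 0.56)]
wheel_slot S [([257.9, 202.0], 0.84)]
wheel_slot T [([259.9, 199.9], 0.78)]
wheel_cheek S []
wheel_cheek T [([262.2, 202.5], 0.56), ([319.8, 210.8], 0.35)]
pointer_tip S [([262.8, 205.4], 0.59)]
pointer_tip T []
zero_mark S [([267.0, 207.6], 0.59)]
zero_mark T [([263.7, 207.3], 0.75), ([314.6, 210.9], 0.35)]
spice_jar S [([240.4, 281.4], 0.68)]
spice_jar T [([195.5, 231.8], 0.52)]
salt_shaker S [([198.9, 317.9], 0.56)]
salt_shaker T [([152.1, 230.9], 0.54)]
garlic S []
garlic T [([356.3, 218.5], 0.42)]
```

View pics/a.png

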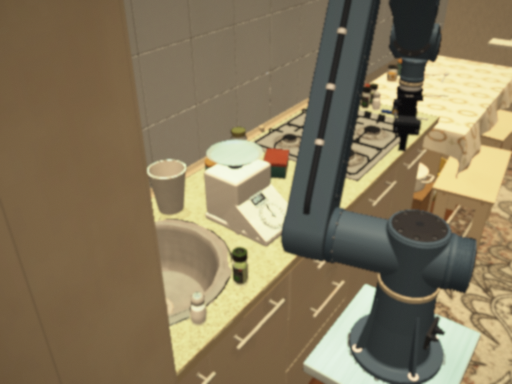

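View pics/b.png

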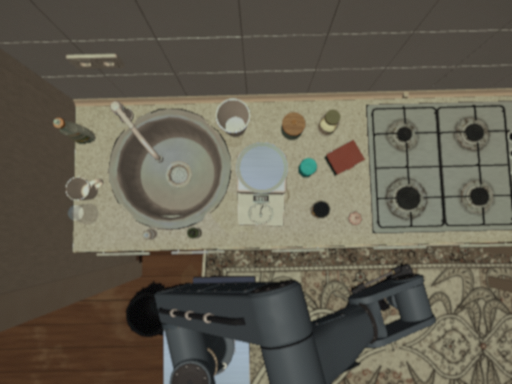

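The top view shows the black-lidded jar at (320,209), which is the likely honey jar. It could be confused with the turquoise jar (308,167), the brown-lidded one (293,125), the olive one (330,121) or the slim spice jar (194,232). The garlic is at (355,217), the salt shaker at (150,233), and the scale at (261,195) with its pan at (262,167).

```bash
python3 - <<'E'
from h import *
T=bot.capture('top');S=bot.capture('scene')
a=cv2.resize(T['image'][100:240,215:375],None,fx=5,fy=4.2,interpolation=cv2.INTER_CUBIC) if 0 else cv2.resize(T['image'][110:240,220:370],None,fx=4.5,fy=4.5,interpolation=cv2.INTER_CUBIC)
cv2.imwrite('pics/c.png',a)
for r in bot.silhouettes(T,'jar_center')[:4]:
    ys,xs=np.where(r['pixels']);print('sil',np.round(r['centre'],1),r['confidence'],xs.min(),xs.max(),ys.min(),ys.max(),len(xs))
    print(np.round(atz(T,r['centre'],.094),3),np.round(atz(T,r['centre'],.047),3))
r=bot.pinpoint(T,'jar_center');print([(np.round(x['centre'],1),np.round(atz(T,x['centre'],.047),3)) for x in r])
for q in ['wheel_slot','pan_top','scale','zero_mark']:
    a=[x['centre'] for x in bot.pinpoint(S,q)[:1]];b=[x['centre'] for x in bot.pinpoint(T,q)[:1]]
    if a and b:
        X=tri([(S,a[0]),(T,b[0])]);print(q,np.round(X,3),proj(S,X)-a[0],proj(T,X)-b[0])
for r in bot.silhouettes(T,'scale')[:2]:
    m=r['pixels'].astype(np.uint8);c=max(cv2.findContours(m,0,2)[0],key=cv2.contourArea);print('scale',cv2.minAreaRect(c),r['confidence'])
for q in ['garlic','spice_jar','salt_shaker']:
    print(q,[np.round(atz(T,x['centre'],0),3) for x in bot.pinpoint(T,q)[:1]])
E
```

```text
sil [304.  168.9] 0.78 297 316 158 176 288
[ 0.642 -0.377  0.094] [ 0.649 -0.383  0.047]
sil [321.7 208.9] 0.73 309 329 200 217 289
[ 0.495 -0.436  0.094] [ 0.497 -0.443  0.047]
[(array([321.4, 209.6]), array([ 0.495, -0.442,  0.047])), (array([307.5, 169.7]), array([ 0.646, -0.396,  0.047]))]
wheel_slot [ 0.547 -0.226  0.079] [0.72454207 0.0467652 ] [-0.35501165 -0.50417781]
pan_top [ 0.637 -0.23   0.207] [0.78796269 0.08115328] [-0.43159953 -0.58208753]
zero_mark [ 0.514 -0.228  0.08 ] [2.42968448 0.1132808 ] [-1.17734351 -1.67939701]
scale ((262.0, 182.5), (83.0, 50.0), 90.0) 0.97
garlic [array([ 0.46 , -0.579,  0.   ])]
spice_jar [array([0.417, 0.026, 0.   ])]
salt_shaker [array([0.434, 0.201, 0.   ])]
```

View pics/c.png

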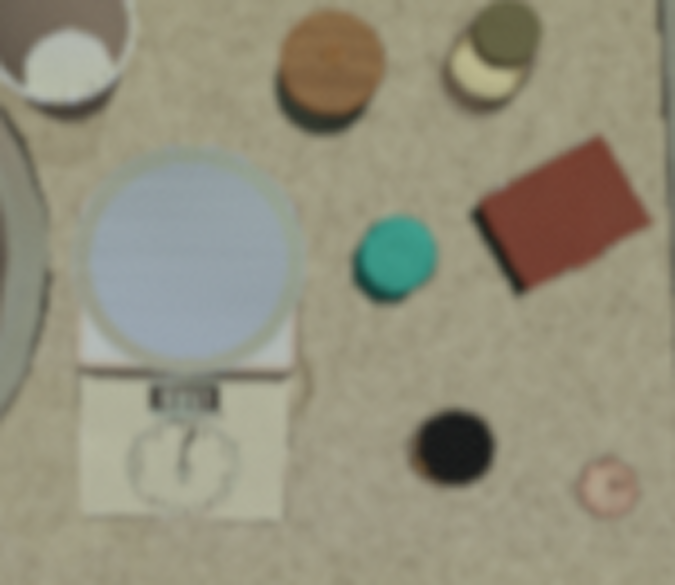

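The crop confirms it: the black-lidded squat jar is at (321,209) and the turquoise look-alike at (307,167). The networks' scale, wheel and pan points agree with the given geometry: the wheel is about 90 mm in front of the pan and about 128 mm lower, with a yaw of about -2°.

```bash
cat >> h.py <<'E'
from scipy.spatial.transform import Rotation as Ro
def to(P,R=None):
    s=bot.read_state();C=np.array(s['tcp_rot']);d=C.T@(np.array(P)-s['position'])*1e3
    rv=Ro.from_matrix(C.T@R).as_rotvec() if R is not None else 0
    print('t',s['time_s'],'pos',np.round(s['position'],4),'F',np.round(s['force'],1),'op',s['opening'],'shift mm',np.round(d,1),'rot',np.round(rv,3))
def down(yaw): # tool y axis at yaw from world y
    a=np.radians(yaw);y=np.array([-np.sin(a),np.cos(a),0]);z=np.array([0,0,-1.]);return np.column_stack([np.cross(y,z),y,z])
E
python3 - <<'E'
from h import *
print(np.round(bot.read_state()['tcp_rot'],3))
for a in(0,180):to([.495,-.437,.15],down(a))
E
```

```text
[[ 0.918  0.396  0.   ]
 [ 0.396 -0.918 -0.   ]
 [ 0.     0.    -1.   ]]
t 1.9 pos [ 0.2473 -0.574   0.2366] F [-0.3  0.3 -0.6] op 1.0041708703892471 shift mm [281.7 -27.8  86.6] rot [ 0.     0.    -2.735]
t 1.9 pos [ 0.2473 -0.574   0.2366] F [-0.3  0.3 -0.6] op 1.0041708703892471 shift mm [281.7 -27.8  86.6] rot [ 0.    -0.     0.407]
```

Emit:
play_rows([
  [[0,0,0,0,0,0.136],[0,0,0,0,0,0.136],[0,0,0,0,0,0.135],[40,-22,0,0,0,0],[40,-22,0,0,0,0]],
], fingers=1)

```text
time_s: 2.4
position: [0.3271, -0.5304, 0.2365]
tcp_rot: [[1.0, -0.004, 0.0], [-0.004, -1.0, -0.0], [0.0, 0.0, -1.0]]
force: [0.4, -0.8, 0.3]
opening: 0.998
grasp_force: 0.0
```

Emit:
play_rows([
  [[42,-23,0,0,0,0],[42,-23,0,0,0,0],[42,-23,10,0,0,0],[42,-24,20,0,0,0],[0,0,0,0,0,0]],
])

```text
time_s: 2.9
position: [0.4972, -0.4329, 0.2047]
tcp_rot: [[1.0, 0.006, -0.001], [0.006, -1.0, 0.005], [-0.001, -0.005, -1.0]]
force: [-0.8, 0.2, -0.3]
opening: 1.001
grasp_force: 0.0
```

```bash
python3 - <<'E'
from h import *
S=bot.capture('scene');T=bot.capture('top')
to([.495,-.437,.055],down(180))
cv2.imwrite('pics/d.png',np.vstack([cv2.resize(S['image'][60:200,270:470],None,fx=3,fy=2.1),cv2.resize(T['image'][130:240,230:430],None,fx=3,fy=2.1)]))
for p in (S,T):
  for q in ['jar_center','pointer_tip','wheel_slot','pan_top','zero_mark']:
    print(q,[(np.round(r['centre'],1).tolist(),round(r['confidence'],2)) for r in bot.pinpoint(p,q)[:3]])
E
```

```text
t 3.0 pos [ 0.4941 -0.4369  0.2066] F [-0.3 -0.2  0.1] op 0.9994967120546326 shift mm [  1.2   0.2 151.6] rot [-0.001  0.002  0.003]
jar_center []
pointer_tip [([266.8, 204.0], 0.46)]
wheel_slot [([257.3, 200.9], 0.65)]
pan_top [([236.2, 153.1], 0.96), ([331.7, 183.0], 0.41)]
zero_mark [([264.3, 208.0], 0.85)]
jar_center [([305.8, 171.4], 0.73)]
pointer_tip []
wheel_slot [([259.1, 199.8], 0.97)]
pan_top [([263.0, 168.1], 0.59)]
zero_mark [([264.5, 207.2], 0.73)]
```

View pics/d.png

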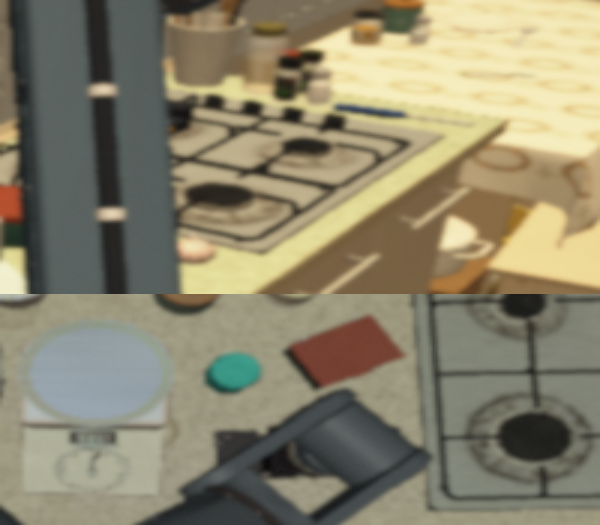

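The arm hides the jar in both views, but the earlier fix leaves about 12 mm of margin on each side, so I'm descending while watching the force.

Emit:
play_rows([
  [[0,0,35,0,0,0],[0,0,30,0,0,0],[0,0,20,0,0,0],[0,0,15,0,0,0],[0,0,15,0,0,0]],
])

```text
time_s: 4.0
position: [0.4936, -0.4385, 0.0918]
tcp_rot: [[1.0, -0.0, 0.0], [-0.0, -1.0, -0.001], [0.0, 0.001, -1.0]]
force: [-0.6, -0.1, 0.1]
opening: 1.0
grasp_force: 0.0
```

Emit:
play_rows([
  [[0,0,15,0,0,0],[0,0,15,0,0,0],[0,0,4,0,0,0],[0,0,0,0,0,0]],
])

```text
time_s: 4.4
position: [0.4932, -0.4377, 0.0576]
tcp_rot: [[1.0, -0.0, -0.001], [-0.0, -1.0, 0.001], [-0.001, -0.001, -1.0]]
force: [-0.3, -0.6, -0.4]
opening: 1.002
grasp_force: 0.0
```

Emit:
play_rows([
  [[0,0,0,0,0,0],[0,0,0,0,0,0],[0,0,0,0,0,0],[0,0,0,0,0,0],[0,0,0,0,0,0]],
], fingers=-1)

```text
time_s: 4.9
position: [0.4936, -0.4375, 0.059]
tcp_rot: [[1.0, -0.0, 0.0], [-0.0, -1.0, 0.001], [0.0, -0.001, -1.0]]
force: [0.2, 2.5, 2.8]
opening: 0.717
grasp_force: 30.0
```

The opening of 0.717 (62.4 mm) matches the jar, with a 30 N grip. Lifting.

Emit:
play_rows([
  [[0,0,-25,0,0,0],[0,0,-45,0,0,0],[0,0,-50,0,0,0],[0,0,-50,0,0,0],[0,0,-50,0,0,0]],
])

```text
time_s: 5.4
position: [0.4928, -0.4378, 0.2794]
tcp_rot: [[1.0, -0.0, -0.001], [-0.0, -1.0, 0.001], [-0.001, -0.001, -1.0]]
force: [1.1, -1.4, -2.7]
opening: 0.717
grasp_force: 30.0
```

Emit:
play_rows([
  [[0,0,-30,0,0,0],[20,-30,0,0,0,0],[27,-40,0,0,0,0],[27,-40,0,0,0,0],[27,-40,0,0,0,0]],
])

```text
time_s: 5.9
position: [0.5946, -0.2868, 0.3075]
tcp_rot: [[1.0, -0.001, -0.001], [-0.001, -1.0, 0.0], [-0.001, -0.0, -1.0]]
force: [0.2, -1.6, -3.4]
opening: 0.716
grasp_force: 30.0
```

Emit:
play_rows([
  [[24,-35,0,0,0,0],[18,-22,0,0,0,0],[0,0,0,0,0,0],[0,0,0,0,0,0]],
])

```text
time_s: 6.3
position: [0.6362, -0.2305, 0.3073]
tcp_rot: [[1.0, 0.002, -0.002], [0.002, -1.0, -0.0], [-0.002, 0.0, -1.0]]
force: [-1.0, 0.4, -3.3]
opening: 0.713
grasp_force: 30.0
```

```bash
python3 - <<'E'
from h import *
T=bot.capture('top');S=bot.capture('scene')
to([.637,-.230,.268],down(180))
for n,p in (('S',S),('T',T)):
  for q in ['pan_top','wheel_slot','jar_center']:
    print(n,q,[(np.round(r['centre'],1).tolist(),round(r['confidence'],2)) for r in bot.pinpoint(p,q)[:3]])
cv2.imwrite('pics/e.png',np.hstack([cv2.resize(S['image'][90:250,180:300],None,fx=3,fy=3,interpolation=2),cv2.resize(T['image'][110:230,210:320],None,fx=4,fy=4,interpolation=2)]))
E
```

```text
t 6.4 pos [ 0.6357 -0.232   0.3077] F [ 0.  -0.3 -2.5] op 0.7152492537138564 shift mm [ 1.4 -2.  39.7] rot [ 0.     0.002 -0.001]
S pan_top [([235.0, 156.4], 0.9)]
S wheel_slot [([256.8, 200.2], 0.56)]
S jar_center [([233.5, 129.9], 0.6), ([280.2, 235.3], 0.38)]
T pan_top [([262.9, 169.1], 0.65)]
T wheel_slot [([259.5, 199.0], 0.69)]
T jar_center [([304.3, 171.8], 0.72), ([262.6, 160.4], 0.48)]
```

Emit:
play_rows([
  [[1,-1,15,0,0,0],[0,0,12,0,0,0],[0,0,8,0,0,0],[0,0,0,0,0,0],[0,0,0,0,0,0]],
])

```text
time_s: 7.2
position: [0.6374, -0.2303, 0.2738]
tcp_rot: [[1.0, -0.0, -0.0], [-0.0, -1.0, -0.0], [-0.0, 0.0, -1.0]]
force: [-0.2, 0.6, -0.1]
opening: 0.715
grasp_force: 30.0
```

Emit:
play_rows([
  [[0,0,4,0,0,0],[0,0,4,0,0,0],[0,0,0,0,0,0],[0,0,0,0,0,0]],
])

```text
time_s: 7.6
position: [0.6376, -0.2303, 0.2661]
tcp_rot: [[1.0, -0.0, 0.001], [-0.0, -1.0, -0.001], [0.001, 0.001, -1.0]]
force: [-1.3, -0.2, 3.1]
opening: 0.723
grasp_force: 30.0
```

```bash
python3 - <<'E'
from h import *
S=bot.capture('scene')
to([.637,-.230,.268],down(180))
cv2.imwrite('pics/f.png',cv2.resize(S['image'][90:250,180:300],None,fx=3.7,fy=3.7,interpolation=2))
E
```

```text
t 7.65 pos [ 0.6376 -0.2303  0.266 ] F [-1.7  0.   3.4] op 0.7187228033013806 shift mm [-0.6 -0.3 -2. ] rot [ 0.001 -0.    -0.   ]
```

View pics/f.png

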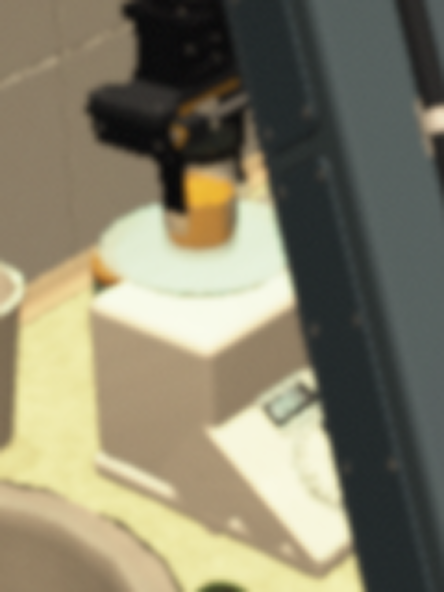

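Contact: the force swung from -3 to +3 N, and the jar is centred and upright in the picture (lid around (215,140), base on the pan at (205,240)). I'll back up 7 mm to the neutral height, where the pan carries only the jar, then release.

Emit:
play_rows([
  [[0,0,-4,0,0,0],[0,0,-3,0,0,0],[0,0,0,0,0,0],[0,0,0,0,0,0]],
])

```text
time_s: 8.05
position: [0.6375, -0.2303, 0.2723]
tcp_rot: [[1.0, -0.0, -0.0], [-0.0, -1.0, -0.0], [-0.0, 0.0, -1.0]]
force: [-0.9, -1.1, -0.4]
opening: 0.718
grasp_force: 30.0
```

Emit:
play_rows([
  [[0,0,0,0,0,0],[0,0,0,0,0,0],[0,0,0,0,0,0],[0,0,0,0,0,0],[0,0,0,0,0,0]],
], fingers=1)

```text
time_s: 8.55
position: [0.6376, -0.23, 0.2725]
tcp_rot: [[1.0, -0.0, 0.0], [-0.0, -1.0, 0.0], [0.0, -0.0, -1.0]]
force: [0.2, 0.4, -0.1]
opening: 0.986
grasp_force: 0.0
```

Emit:
play_rows([
  [[0,0,-10,0,0,0],[0,0,-30,0,0,0],[0,0,-40,0,0,0],[0,0,-40,0,0,0],[-20,0,-20,0,0,0]],
])

```text
time_s: 9.05
position: [0.62, -0.2308, 0.4175]
tcp_rot: [[1.0, 0.001, 0.008], [0.001, -1.0, -0.004], [0.008, 0.004, -1.0]]
force: [-0.0, -0.8, -0.1]
opening: 1.001
grasp_force: 0.0
```

Emit:
play_rows([
  [[-35,30,0,0,0,0],[-35,35,0,0,0,0],[-35,35,0,0,0,0],[-35,35,0,0,0,0],[-35,35,0,0,0,0]],
], fingers=-1)

```text
time_s: 9.55
position: [0.4411, -0.4011, 0.4137]
tcp_rot: [[1.0, 0.0, 0.001], [0.0, -1.0, -0.001], [0.001, 0.001, -1.0]]
force: [0.2, -1.0, 0.1]
opening: 0.632
grasp_force: 0.0
```

Emit:
play_rows([
  [[-30,40,0,0,0,0],[-30,40,0,0,0,0],[0,40,0,0,0,0],[0,20,0,0,0,0],[0,0,0,0,0,0]],
])

```text
time_s: 10.05
position: [0.3813, -0.5431, 0.4122]
tcp_rot: [[1.0, -0.004, 0.0], [-0.004, -1.0, -0.001], [0.0, 0.001, -1.0]]
force: [0.2, 0.4, 0.2]
opening: 0.173
grasp_force: 0.0
```

```bash
cat >> h.py <<'E'
from itertools import product
def look(n=4):
    acc={}
    for i in range(n):
        p={'S':bot.capture('scene'),'T':bot.capture('top')}
        for k in p:
            for q in ['wheel_slot','pointer_tip','zero_mark','pan_top','jar_center','wheel_cheek']:
                for r in bot.pinpoint(p[k],q)[:1]: acc.setdefault((q,k),[]).append(list(r['centre'])+[r['confidence']])
    m={}
    for a,v in acc.items(): m[a]=np.median(v,0);print(a,len(v),np.round(m[a],2),np.round(np.std(v,0)[:2],1))
    for q in ['wheel_slot','pointer_tip','zero_mark','pan_top','jar_center','wheel_cheek']:
        if (q,'S') in m and (q,'T') in m: 
            X=tri([(p[k],m[q,k][:2]) for k in p]);print(q,np.round(X,4),np.round(proj(p['S'],X)-m[q,'S'][:2],1))
    return p,m
E
python3 - <<'E'
from h import *
p,m=look()
S=cv2.resize(p['S']['image'][130:250,180:310],None,fx=3,fy=3,interpolation=2)
S2=cv2.resize(p['S']['image'][185:245,230:290],None,fx=6,fy=6,interpolation=2)
cv2.imwrite('pics/g.png',np.hstack([S,S2]))
T=cv2.resize(p['T']['image'][140:230,225:295],None,fx=6,fy=6,interpolation=2);cv2.imwrite('pics/h.png',T)
E
```

```text
('wheel_slot', 'S') 4 [257.25 200.45   0.73] [8.7 3.4]
('pointer_tip', 'S') 4 [278.9  206.3    0.46] [22.2 10.1]
('zero_mark', 'S') 4 [265.85 206.     0.75] [1.7 1.2]
('jar_center', 'S') 4 [231.7  141.75   0.79] [1.1 0.7]
('wheel_cheek', 'S') 4 [262.85 202.75   0.76] [0.8 0.7]
('wheel_slot', 'T') 4 [260.1  197.6    0.82] [1.7 1.6]
('pan_top', 'T') 4 [262.05 167.35   0.8 ] [0.7 1.3]
('jar_center', 'T') 4 [262.7  161.95   0.83] [1.6 0.7]
('wheel_cheek', 'T') 4 [260.15 202.45   0.92] [1.6 0.8]
('pan_top', 'S') 3 [234.3  157.5    0.91] [0.2 0.4]
('zero_mark', 'T') 2 [263.05 208.65   0.82] [1.3 0. ]
wheel_slot [ 0.5424 -0.2147  0.0877] [0.2 0. ]
zero_mark [ 0.5075 -0.2213  0.0767] [2.2 0.1]
pan_top [ 0.6339 -0.2232  0.2051] [0.2 0. ]
jar_center [ 0.6433 -0.2251  0.2548] [0.2 0. ]
wheel_cheek [ 0.5236 -0.2153  0.0861] [-0.2 -0. ]
```

View pics/g.png

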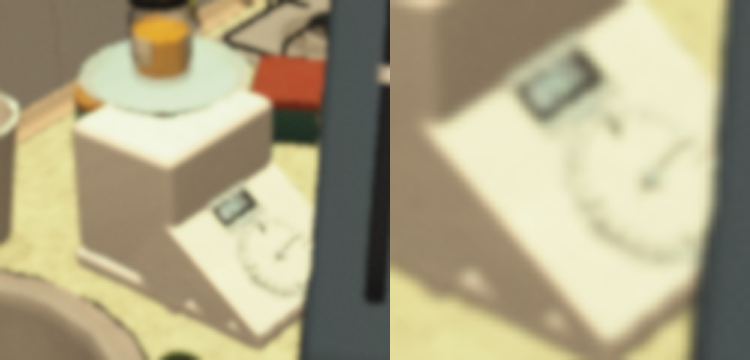

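View pics/h.png

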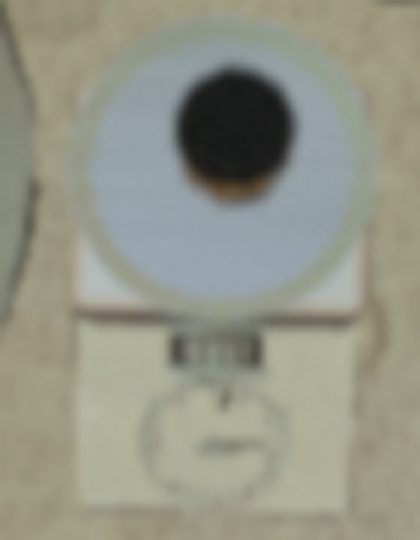

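Jar is upright on the pan. The pointer now points right, at about 90° clockwise. The zero bar is near the top, at about 10° (top crop (225,400), dial centre (214,440)), and the wheel block is at (217,350) in that crop. So the wheel must turn about +1.4 rad, roughly 45 mm to the right.

```bash
python3 - <<'E'
from h import *
p={'S':bot.capture('scene'),'T':bot.capture('top')}
def t2(a,b):
    X=tri([(p['S'],a),(p['T'],b)]);print(np.round(X,4),np.round(proj(p['S'],X)-a,1),np.round(proj(p['T'],X)-b,1));return X
w=t2((258.3,199.2),(261.2,198.3));d=t2((273.3,215.3),(260.7,213.3))
print(w-d)
for x in (.62,.634,.637):
  for y in (-.223,-.23):print(x,y,proj(p['T'],[x,y,.207-.007]),proj(p['S'],[x,y,.2]))
def S(yaw):
    a=np.radians(yaw);Rz=Ro.from_euler('z',a).as_matrix();return Rz
for yaw in(0,-2):
    Rz=S(yaw);n=Rz@[-.574,0,.819];u=Rz@[.819,0,.574]
    for k,wx in (('det',[.547,-.226,.079]),('det2',[.5424,-.2147,.0877])):
        c=np.array(wx)-.066*u;print(k,yaw,np.round(c,4),proj(p['S'],c),proj(p['T'],c))
E
```

```text
[ 0.54   -0.2182  0.0913] [0.5 0. ] [-0.2 -0.3]
[ 0.4855 -0.2165  0.054 ] [-0.3 -0. ] [0.1 0.2]
[ 0.0544809  -0.00170567  0.0372147 ]
0.62 -0.223 [261.9868526  171.55046519] [238.09783301 160.25079193]
0.62 -0.23 [264.07056728 171.49833725] [239.50288351 159.37196019]
0.634 -0.223 [261.87942644 167.42795222] [234.47543239 159.02455507]
0.634 -0.23 [263.96102437 167.37580777] [235.88554613 158.15382002]
0.637 -0.223 [261.85643491 166.5456451 ] [233.70365524 158.76329695]
0.637 -0.23 [263.93757981 166.49349714] [235.11483341 157.89428213]
det 0 [ 0.4929 -0.226   0.0411] [272.74844853 216.55711909] [263.28836463 211.57268397]
det2 0 [ 0.4883 -0.2147  0.0498] [271.93151911 216.40626742] [260.30540098 212.7767876 ]
det -2 [ 0.493  -0.2241  0.0411] [272.39457299 216.83690722] [262.78312779 211.57633916]
det2 -2 [ 0.4884 -0.2128  0.0498] [271.57346366 216.68867326] [259.79700888 212.78045819]
```

```bash
cat >> h.py <<'E'
RZ=Ro.from_euler('z',-1.8,degrees=True).as_matrix()
n=RZ@[-.574,0,.819];u=RZ@[.819,0,.574];yl=RZ@[0,1.,0]
RT=np.column_stack([u,-yl,-n]);slot=np.array([.542,-.219,.089])
def at(h,l=0,up=0): return slot+(h+.014)*n+l*yl+up*u  # tip height h above slope, l left
E
python3 - <<'E'
from h import *
print(np.linalg.det(RT));to(at(.05,.009),RT)
s=bot.read_state();d=at(.05,.009)-np.array(s['position']);print(d, 'in final axes',np.round(RT.T@d*1e3,1), s['joint_positions'],bot.tips_ahead)
E
```

```text
1.000237
t 12.95 pos [ 0.3824 -0.5401  0.4124] F [ 0.4  0.  -1.2] op 0.0034630904622674403 shift mm [ 123.1 -331.2  271. ] rot [-0.01   0.611  0.03 ]
[ 0.12314968  0.33122409 -0.27099655] in final axes [ -63.3 -334.9  286.6] [-6.43543002e+01  2.58846473e+01  6.19667253e+01 -8.75094733e-04
  9.21522446e+01  2.56563300e+01] 0.014
```

Emit:
play_rows([
  [[0,0,0,-0.002,0.122,0.006],[0,0,0,-0.002,0.122,0.006],[0,0,0,-0.002,0.122,0.006],[0,0,0,-0.002,0.122,0.006],[0,0,0,-0.002,0.123,0.006]],
], fingers=-1)

```text
time_s: 13.45
position: [0.3823, -0.5404, 0.4136]
tcp_rot: [[0.816, -0.032, 0.577], [-0.025, -0.999, -0.021], [0.578, 0.003, -0.816]]
force: [-0.2, 0.5, -0.4]
opening: 0.006
grasp_force: 0.0
```

Emit:
play_rows([
  [[-7,-40,25,0,0,0],[-7,-42,26,0,0,0],[-7,-42,26,0,0,0],[-7,-42,26,0,0,0],[-7,-42,26,0,0,0]],
])

```text
time_s: 13.95
position: [0.4342, -0.3324, 0.2862]
tcp_rot: [[0.819, -0.032, 0.574], [-0.025, -0.999, -0.02], [0.574, 0.002, -0.819]]
force: [0.7, 0.1, -0.4]
opening: 0.009
grasp_force: 0.0
```

Emit:
play_rows([
  [[-9,-42,26,0,0,0],[-9,-42,26,0,0,0],[-10,-43,26,0,0,0],[0,0,0,0,0,0],[0,0,0,0,0,0]],
])

```text
time_s: 14.45
position: [0.46, -0.2078, 0.2071]
tcp_rot: [[0.819, -0.029, 0.573], [-0.024, -1.0, -0.017], [0.573, -0.0, -0.82]]
force: [0.4, 0.2, 0.0]
opening: 0.006
grasp_force: 0.0
```

```bash
python3 - <<'E'
from h import *
to(at(.05,.009),RT);print(bot.read_state()['joint_positions'])
E
```

```text
t 14.45 pos [ 0.46   -0.2078  0.2071] F [0.4 0.2 0. ] op 0.006180044674829494 shift mm [-0.3 -0.3 80. ] rot [-0.001  0.001  0.002]
[-52.84465497  19.52385114 123.84090913  65.79089834  29.30426644
 -18.22701736]
```

Emit:
play_rows([
  [[0,0,30,0,0,0],[0,0,30,0,0,0],[0,0,20,0,0,0],[0,0,12,0,0,0],[0,0,10,0,0,0]],
])

```text
time_s: 14.95
position: [0.52, -0.2138, 0.1241]
tcp_rot: [[0.817, -0.033, 0.575], [-0.025, -0.999, -0.022], [0.576, 0.003, -0.818]]
force: [0.1, -0.3, -0.1]
opening: 0.006
grasp_force: 0.0
```

```bash
python3 - <<'E'
from h import *
S=bot.capture('scene');T=bot.capture('top');to(at(.025,.009),RT)
s=bot.read_state();tip=np.array(s['position'])+.014*np.array(s['tcp_rot'])[:,2];print(proj(S,tip),proj(T,tip))
cv2.imwrite('pics/i.png',np.hstack([cv2.resize(S['image'][165:245,220:300],(480,480),interpolation=2),cv2.resize(T['image'][150:230,235:285],(300,480),interpolation=2)]))
E
```

```text
t 15.05 pos [ 0.5197 -0.2134  0.124 ] F [ 0.1 -0.2  0.9] op 0.0068051259283320635 shift mm [-1.7 -4.1  2.5] rot [ 0.003 -0.002  0.   ]
[261.13614287 195.18941509] [259.82658553 200.92870333]
```

View pics/i.png

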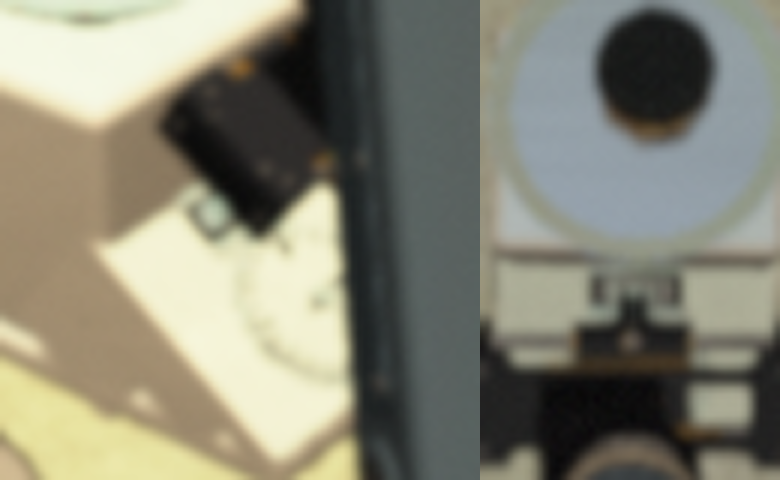

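The fingertips are just above the wheel block, centred on it in y to within a few mm (top crop, tips (633,310), block (635,290)). I'm descending slowly from here.

Emit:
play_rows([
  [[-1,-4,3,0,0,0],[0,0,3,0,0,0],[0,0,2,0,0,0],[0,0,0,0,0,0],[0,0,0,0,0,0]],
])

```text
time_s: 15.55
position: [0.5223, -0.2073, 0.1171]
tcp_rot: [[0.818, -0.032, 0.574], [-0.025, -0.999, -0.019], [0.574, 0.001, -0.819]]
force: [-0.3, 0.6, -0.3]
opening: 0.005
grasp_force: 0.0
```

Emit:
play_rows([
  [[0,0,1,0,0,0],[0,0,1,0,0,0],[0,0,0,0,0,0]],
])

```text
time_s: 15.85
position: [0.5234, -0.2069, 0.1151]
tcp_rot: [[0.819, -0.031, 0.573], [-0.025, -1.0, -0.018], [0.574, 0.001, -0.819]]
force: [-0.1, 0.0, 0.4]
opening: 0.004
grasp_force: 0.0
```

Emit:
play_rows([
  [[0,0,1,0,0,0],[0,0,0.5,0,0,0],[0,0,0,0,0,0]],
])

```text
time_s: 16.15
position: [0.5242, -0.2068, 0.1138]
tcp_rot: [[0.819, -0.031, 0.573], [-0.025, -1.0, -0.018], [0.574, 0.0, -0.819]]
force: [0.5, 0.7, 0.8]
opening: 0.002
grasp_force: 0.0
```

Emit:
play_rows([
  [[0,0,1,0,0,0],[0,0,0,0,0,0]],
])

```text
time_s: 16.35
position: [0.5248, -0.2069, 0.113]
tcp_rot: [[0.819, -0.031, 0.573], [-0.025, -1.0, -0.018], [0.574, 0.0, -0.819]]
force: [-0.3, 0.1, 0.4]
opening: 0.001
grasp_force: 0.0
```

Emit:
play_rows([
  [[0,0,0.5,0,0,0],[0,0,0,0,0,0]],
])

```text
time_s: 16.55
position: [0.5251, -0.2069, 0.1126]
tcp_rot: [[0.819, -0.031, 0.573], [-0.025, -1.0, -0.018], [0.574, 0.0, -0.819]]
force: [-0.0, -0.2, 0.7]
opening: 0.006
grasp_force: 0.0
```

Emit:
play_rows([
  [[0,0,1,0,0,0],[0,0,0,0,0,0]],
])

```text
time_s: 16.75
position: [0.5257, -0.207, 0.1118]
tcp_rot: [[0.819, -0.031, 0.573], [-0.025, -1.0, -0.018], [0.574, 0.001, -0.819]]
force: [-0.6, -0.1, 0.5]
opening: 0.002
grasp_force: 0.0
```

Emit:
play_rows([
  [[0,0,0.7,0,0,0],[0,0,0,0,0,0]],
])

```text
time_s: 16.95
position: [0.526, -0.2069, 0.1112]
tcp_rot: [[0.819, -0.031, 0.573], [-0.025, -1.0, -0.018], [0.574, 0.0, -0.819]]
force: [-1.0, -0.1, 0.6]
opening: 0.005
grasp_force: 0.2
```

Emit:
play_rows([
  [[0,0,0.7,0,0,0],[0,0,0,0,0,0]],
])

```text
time_s: 17.15
position: [0.5262, -0.2069, 0.111]
tcp_rot: [[0.819, -0.032, 0.574], [-0.026, -0.999, -0.019], [0.574, 0.001, -0.819]]
force: [-3.6, 0.5, 3.3]
opening: 0.007
grasp_force: 2.3
```

Emit:
play_rows([
  [[0,0,0.5,0,0,0],[0,0,0,0,0,0]],
])

```text
time_s: 17.35
position: [0.5263, -0.2069, 0.1108]
tcp_rot: [[0.818, -0.032, 0.574], [-0.026, -0.999, -0.019], [0.574, 0.001, -0.819]]
force: [-4.0, 0.0, 6.5]
opening: 0.011
grasp_force: 4.4
```

Contact at about 7.6 N, with a stiffness of about 8 N/mm. Rolling 20 mm to the right (tool +y).

Emit:
play_rows([
  [[0,3,0,0,0,0],[0,4,0,0,0,0],[0,4,0,0,0,0]],
])

```text
time_s: 17.65
position: [0.5256, -0.2162, 0.1112]
tcp_rot: [[0.818, -0.03, 0.574], [-0.025, -1.0, -0.016], [0.574, -0.001, -0.819]]
force: [-7.8, 1.9, 12.5]
opening: 0.006
grasp_force: 7.2
```

Emit:
play_rows([
  [[0,3,-0.6,0,0,0],[0,4,0,0,0,0],[0,3,0,0,0,0],[0,0,0,0,0,0]],
])

```text
time_s: 18.05
position: [0.5258, -0.2285, 0.1107]
tcp_rot: [[0.819, -0.032, 0.573], [-0.026, -0.999, -0.019], [0.574, 0.001, -0.819]]
force: [-3.3, 0.1, 1.9]
opening: 0.009
grasp_force: 1.7
```

Emit:
play_rows([
  [[0,0,-3,0,0,0],[0,0,-5,0,0,0],[0,-11,0,0,0,0],[0,-10,0,0,0,0],[0,0,2,0,0,0]],
])

```text
time_s: 18.55
position: [0.5226, -0.2056, 0.1159]
tcp_rot: [[0.819, -0.03, 0.573], [-0.025, -1.0, -0.017], [0.573, -0.0, -0.819]]
force: [0.4, -0.3, -0.4]
opening: 0.007
grasp_force: 0.0
```

```bash
python3 - <<'E'
from h import *
s=bot.read_state();d=np.array(s['position'])-slot;print(s['time_s'],'h',d@n-.014,'l',d@yl,'up',d@u)
E
```

```text
18.55 h 0.019401251155591527 l 0.012737512529016094 up -0.0008124278420949426
```

Emit:
play_rows([
  [[0,0,3,0,0,0],[0,0,2,0,0,0],[0,0,1,0,0,0],[0,0,0.5,0,0,0],[0,0,0,0,0,0]],
])

```text
time_s: 19.05
position: [0.5265, -0.2075, 0.1111]
tcp_rot: [[0.818, -0.032, 0.574], [-0.026, -0.999, -0.019], [0.574, 0.001, -0.819]]
force: [-4.2, 0.0, 7.8]
opening: 0.006
grasp_force: 4.6
```

Emit:
play_rows([
  [[0,3,0,0,0,0],[0,4,0,0,0,0],[0,4,0,0,0,0]],
])

```text
time_s: 19.35
position: [0.5258, -0.217, 0.1113]
tcp_rot: [[0.818, -0.03, 0.575], [-0.025, -1.0, -0.017], [0.575, -0.001, -0.818]]
force: [-6.9, 3.0, 11.9]
opening: 0.002
grasp_force: 6.7
```

Emit:
play_rows([
  [[0,4,0,0,0,0],[0,3,0,0,0,0],[0,0,0,0,0,0]],
])

```text
time_s: 19.65
position: [0.5257, -0.2254, 0.111]
tcp_rot: [[0.818, -0.032, 0.574], [-0.026, -0.999, -0.019], [0.574, 0.001, -0.819]]
force: [-5.2, 0.7, 8.4]
opening: 0.007
grasp_force: 4.7
```

Emit:
play_rows([
  [[0,0,-3,0,0,0],[0,0,-5,0,0,0],[0,-9,0,0,0,0],[0,-9,0,0,0,0],[0,0,0,0,0,0]],
])

```text
time_s: 20.15
position: [0.5217, -0.2058, 0.1169]
tcp_rot: [[0.819, -0.03, 0.573], [-0.025, -1.0, -0.017], [0.573, -0.0, -0.819]]
force: [0.2, -0.3, 0.4]
opening: 0.005
grasp_force: 0.0
```

```bash
python3 - <<'E'
from h import *
p,m=look(4)
cv2.imwrite('pics/j.png',cv2.resize(p['S']['image'][175:245,235:295],(600,600),interpolation=2))
E
```

```text
('wheel_slot', 'S') 4 [256.25 199.65   0.69] [1.3 0.5]
('zero_mark', 'S') 4 [276.   210.     0.76] [0.6 0.2]
('pan_top', 'S') 4 [234.6  156.55   0.78] [0.9 0.5]
('jar_center', 'S') 4 [232.   141.3    0.73] [1.4 0.3]
('wheel_cheek', 'S') 4 [261.85 202.45   0.9 ] [1.7 0.5]
('wheel_slot', 'T') 4 [260.75 198.05   0.72] [0.4 1.2]
('zero_mark', 'T') 4 [270.8  214.9    0.52] [1.  0.6]
('pan_top', 'T') 3 [262.   168.5    0.67] [1.1 1.3]
('jar_center', 'T') 4 [261.9  162.9    0.82] [19.6  4.5]
('wheel_cheek', 'T') 4 [261.7  200.65   0.69] [1.9 2.6]
('pointer_tip', 'S') 1 [256.1  199.8    0.44] [0. 0.]
wheel_slot [ 0.5429 -0.2154  0.0899] [1.2 0.1]
zero_mark [ 0.4863 -0.2487  0.0553] [2.7 0.1]
pan_top [ 0.6303 -0.2222  0.2098] [0.6 0.1]
jar_center [ 0.6398 -0.2224  0.2584] [0.2 0. ]
wheel_cheek [ 0.5307 -0.2209  0.0816] [-0.1 -0. ]
```

View pics/j.png

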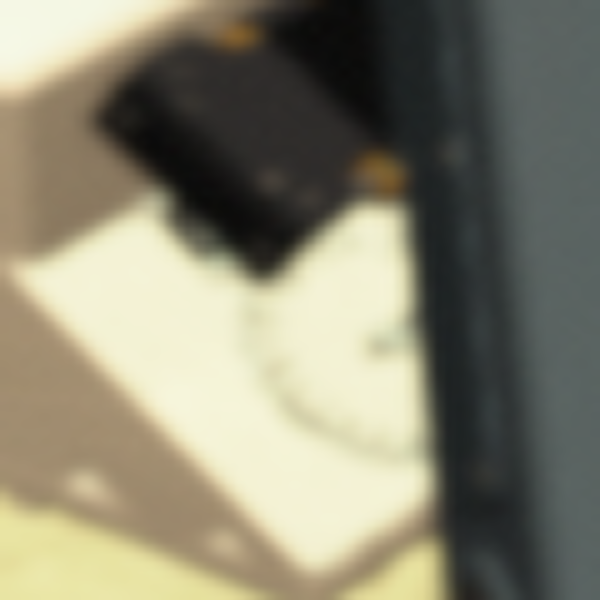

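The zero bar has left the top, so the wheel is turning. I'm retreating along the normal and clearing the arm to read the dial.

Emit:
play_rows([
  [[0,0,-30,0,0,0],[0,0,-40,0,0,0],[0,0,-40,0,0,0],[7,42,-25,0,0,0],[7,42,-25,0,0,0]],
])

```text
time_s: 23.45
position: [0.4378, -0.2874, 0.2572]
tcp_rot: [[0.82, -0.03, 0.572], [-0.025, -1.0, -0.017], [0.572, -0.0, -0.82]]
force: [1.3, -0.6, 0.2]
opening: 0.004
grasp_force: 0.0
```

Emit:
play_rows([
  [[7,42,-25,0,0,0],[7,42,-25,0,0,0],[7,42,-25,0,0,0],[7,42,-20,0,0,0],[0,45,-10,0,0,0]],
])

```text
time_s: 23.95
position: [0.3947, -0.5017, 0.361]
tcp_rot: [[0.818, -0.032, 0.574], [-0.024, -0.999, -0.021], [0.575, 0.004, -0.818]]
force: [1.7, -0.9, -0.8]
opening: 0.004
grasp_force: 0.0
```

Emit:
play_rows([
  [[0,40,0,0,0,0],[0,40,0,0,0,0],[0,0,0,0,0,0],[0,0,0,0,0,0]],
])

```text
time_s: 24.35
position: [0.3922, -0.5798, 0.3571]
tcp_rot: [[0.819, -0.032, 0.573], [-0.027, -1.0, -0.016], [0.573, -0.002, -0.819]]
force: [-0.1, 0.4, 0.4]
opening: 0.004
grasp_force: 0.0
```

```bash
cat >> h.py <<'E'
dial=slot-.066*u
def rect(p,c=None,k=8,half=.052):
    c=dial if c is None else c;N=300
    q=[(-half,half),(half,half),(half,-half),(-half,-half)] # (right,up)
    src=np.float32([proj(p,c-r*yl+v*u) for r,v in q]);dst=np.float32([(0,0),(N,0),(N,N),(0,N)])
    return src,dst,N
def warp(name,m=6,c=None):
    ims=[bot.capture(name) for _ in range(m)];im=np.mean([i['image'].astype(float) for i in ims],0)
    s,d,N=rect(ims[0],c);return cv2.warpPerspective(np.clip(im,0,255).astype(np.uint8),cv2.getPerspectiveTransform(s,d),(N,N),flags=cv2.INTER_CUBIC)
E
python3 - <<'E'
from h import *
s=bot.read_state();print(s['time_s'],s['position'])
a=warp('scene');b=warp('top');cv2.imwrite('pics/k_S.png',a);cv2.imwrite('pics/k_T.png',b)
v=np.hstack([a,b]);v=cv2.convertScaleAbs(v,alpha=1.0);cv2.imwrite('pics/k.png',v)
p,m=look(3)
E
```

```text
24.35 [ 0.39219563 -0.57983394  0.35705008]
('wheel_slot', 'S') 3 [257.8  201.7    0.75] [1.1 0.2]
('pointer_tip', 'S') 3 [277.3  206.2    0.44] [0.6 1. ]
('zero_mark', 'S') 3 [277.4  208.6    0.68] [0.8 1.3]
('pan_top', 'S') 3 [234.  154.8   0.9] [0.8 0.9]
('jar_center', 'S') 3 [231.7  140.8    0.69] [21.7 32.1]
('wheel_cheek', 'S') 3 [262.6  201.2    0.89] [0.7 1.2]
('wheel_slot', 'T') 3 [259.   196.1    0.86] [1.2 1.6]
('zero_mark', 'T') 2 [270.15 213.15   0.68] [0.5 1.5]
('pan_top', 'T') 3 [262.2  166.9    0.72] [0.7 1.4]
('jar_center', 'T') 3 [262.7 162.4   0.7] [20.3  3.7]
('wheel_cheek', 'T') 3 [259.6  201.7    0.71] [0.8 1.3]
('pointer_tip', 'T') 1 [257.1  199.6    0.63] [0. 0.]
wheel_slot [ 0.5446 -0.2133  0.0835] [-1.2 -0.1]
pointer_tip [ 0.509  -0.2197  0.0802] [-10.  -1.]
zero_mark [ 0.4881 -0.2493  0.0596] [0.9 0. ]
pan_top [ 0.6343 -0.2234  0.2141] [0.3 0. ]
jar_center [ 0.6418 -0.2246  0.2585] [0.4 0. ]
wheel_cheek [ 0.525 -0.214  0.092] [-0.6 -0. ]
```

```bash
cat >> h.py <<'E'
def prof(w,half=52.,cx=0,cy=0):
    g=255-w.min(2).astype(np.float32);N=g.shape[0];th=np.radians(np.arange(0,360,3))
    out={}
    for nm,(a,b) in {'in':(8,22),'out':(30,39)}.items():
        r=np.arange(a,b,1.)[:,None];X=(cx+r*np.sin(th)+half)*N/(2*half);Y=(half-cy-r*np.cos(th))*N/(2*half)
        out[nm]=cv2.remap(g,X.astype(np.float32),Y.astype(np.float32),1).mean(0)
    return out
E
python3 - <<'E'
from h import *
for k in 'ST':
    w=cv2.imread(f'pics/k_{k}.png');o=prof(w)
    for nm in o:print(k,nm,o[nm][::2].round().astype(int).tolist(),'max',3*o[nm].argmax())
v=cv2.imread('pics/k.png');cv2.imwrite('pics/k.png',cv2.resize(v,(800,400)))
E
```

```text
S in [49, 50, 50, 50, 51, 52, 53, 54, 55, 58, 63, 69, 73, 73, 68, 62, 58, 56, 54, 53, 52, 51, 50, 49, 48, 47, 47, 47, 47, 46, 46, 46, 46, 47, 47, 47, 48, 48, 47, 47, 47, 48, 48, 48, 48, 49, 49, 49, 49, 49, 48, 48, 48, 48, 48, 49, 49, 49, 49, 49] max 75
S out [56, 51, 49, 50, 49, 48, 46, 46, 45, 45, 47, 58, 91, 102, 71, 53, 48, 49, 50, 48, 49, 52, 58, 63, 69, 76, 83, 84, 72, 59, 54, 55, 59, 59, 60, 63, 61, 63, 67, 62, 65, 68, 63, 64, 61, 59, 62, 60, 61, 66, 60, 55, 56, 56, 57, 54, 54, 56, 61, 61] max 75
T in [101, 101, 101, 101, 101, 101, 100, 100, 100, 100, 101, 102, 105, 109, 114, 120, 124, 126, 126, 126, 124, 122, 119, 117, 115, 113, 111, 110, 109, 109, 109, 109, 109, 110, 110, 112, 113, 114, 115, 114, 113, 111, 110, 108, 106, 105, 104, 103, 103, 103, 103, 103, 103, 102, 101, 101, 101, 101, 101, 101] max 105
T out [109, 109, 110, 113, 113, 113, 111, 109, 112, 114, 112, 111, 116, 128, 138, 136, 126, 116, 110, 106, 104, 106, 107, 105, 103, 102, 103, 102, 102, 104, 104, 102, 101, 102, 102, 103, 103, 102, 101, 102, 105, 108, 109, 109, 108, 107, 106, 106, 107, 110, 111, 113, 112, 109, 110, 109, 109, 109, 108, 108] max 87
```

View pics/k.png

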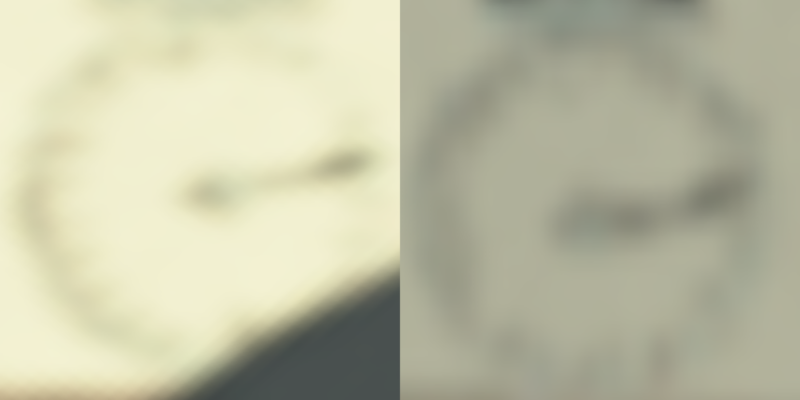

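```bash
cat > cmp.py <<'E'
from h import *
def full(name,x0,y0,w,h,off=0):
    g=cv2.imread(name)[:,off:];g=cv2.resize(g[:h*6,:w*6],(w,h),interpolation=cv2.INTER_AREA)
    F=np.full((384,512,3),200,np.uint8);F[y0:y0+h,x0:x0+w]=g;return F
S=bot.capture('scene');T=bot.capture('top')
out=[]
for k,F,p in (('S',full('pics/g.png',230,185,60,60,390),S),('T',full('pics/h.png',225,140,70,90),T)):
    s,d,N=rect(p);old=cv2.warpPerspective(F,cv2.getPerspectiveTransform(s,d),(N,N),flags=cv2.INTER_CUBIC)
    new=cv2.imread(f'pics/k_{k}.png')
    for nm,w in(('old',old),('new',new)):
        for cx,cy in ((0,0),(3,1),(1,-3)):
            g=255-w.min(2).astype(np.float32);th=np.radians(np.arange(40,130,.5));row=[]
            for r in (14,18,22,26,28,30,32,34,36,38):
                X=((cx+r*np.sin(th)+52)*N/104).astype(np.float32)[None];Y=((52-cy-r*np.cos(th))*N/104).astype(np.float32)[None]
                v=cv2.remap(g,X,Y,1)[0];v=v-np.percentile(v,30);q=np.clip(v-.6*v.max(),0,None);row.append((round(float(np.degrees(th)@q/q.sum())),round(float(v.max()))))
            print(k,nm,(cx,cy),row)
E
python3 cmp.py
```

```text
S old (0, 0) [(74, 21), (75, 28), (76, 30), (77, 29), (78, 29), (78, 28), (79, 28), (97, 27), (126, 45), (126, 71)]
S old (3, 1) [(76, 26), (77, 30), (77, 29), (79, 29), (79, 28), (80, 28), (80, 26), (119, 35), (126, 56), (125, 79)]
S old (1, -3) [(61, 25), (65, 29), (68, 30), (70, 28), (71, 28), (73, 27), (119, 36), (126, 56), (125, 80), (124, 101)]
S new (0, 0) [(74, 19), (75, 28), (76, 30), (77, 35), (77, 39), (77, 45), (76, 52), (76, 59), (76, 64), (76, 63)]
S new (3, 1) [(76, 25), (77, 30), (77, 34), (77, 42), (77, 49), (77, 56), (76, 63), (76, 65), (76, 63), (76, 55)]
S new (1, -3) [(60, 23), (65, 29), (68, 30), (70, 35), (70, 39), (71, 45), (71, 51), (71, 57), (72, 61), (92, 64)]
T old (0, 0) [(111, 27), (102, 22), (98, 20), (98, 17), (99, 14), (103, 9), (108, 9), (110, 10), (112, 7), (113, 6)]
T old (3, 1) [(113, 24), (103, 21), (102, 19), (104, 10), (109, 7), (111, 9), (113, 9), (116, 6), (124, 5), (109, 6)]
T old (1, -3) [(96, 15), (90, 18), (90, 20), (92, 16), (95, 10), (103, 10), (106, 10), (109, 8), (115, 7), (123, 5)]
T new (0, 0) [(112, 28), (102, 23), (94, 29), (90, 41), (89, 43), (88, 41), (87, 36), (86, 30), (85, 24), (84, 16)]
T new (3, 1) [(113, 24), (100, 26), (94, 36), (90, 41), (89, 37), (88, 32), (87, 26), (86, 19), (85, 11), (62, 7)]
T new (1, -3) [(97, 17), (90, 21), (86, 32), (83, 42), (82, 43), (82, 40), (81, 35), (80, 29), (80, 22), (79, 15)]
```

Reading: the pointer (measured from before the roll) is at about 80° in the scene view, and the zero bar is at about 76° there and lags by about 10° in the coarser top view. So the bar still lags by about 5–6°, which needs about 3.3 mm more of rim travel. Going back in.

```bash
python3 - <<'E'
from h import *
to(at(.130,.004),RT)
E
```

```text
t 27.15 pos [ 0.3927 -0.5798  0.3583] F [ 0.7  0.2 -0.6] op 0.0041692858955285975 shift mm [ -41.5 -369.4  155.5] rot [0. 0. 0.]
```

Emit:
play_rows([
  [[-4,-40,15,0,0,0],[-4,-42,17,0,0,0],[-4,-42,17,0,0,0],[-4,-42,17,0,0,0],[-4,-42,17,0,0,0]],
])

```text
time_s: 27.65
position: [0.4305, -0.3715, 0.2785]
tcp_rot: [[0.818, -0.032, 0.574], [-0.025, -0.999, -0.019], [0.574, 0.001, -0.819]]
force: [0.5, -0.3, -0.3]
opening: 0.003
grasp_force: 0.0
```

Emit:
play_rows([
  [[-5,-42,18,0,0,0],[-5,-42,18,0,0,0],[-5,-42,18,0,0,0],[-6,-35,18,0,0,0],[0,0,0,0,0,0]],
])

```text
time_s: 28.15
position: [0.4579, -0.206, 0.2054]
tcp_rot: [[0.821, -0.025, 0.57], [-0.025, -1.0, -0.009], [0.57, -0.007, -0.822]]
force: [-1.3, 0.3, -0.7]
opening: 0.001
grasp_force: 0.0
```

Emit:
play_rows([
  [[0,0,35,0,0,0],[0,0,35,0,0,0],[0,0,20,0,0,0],[0,0,10,0,0,0],[0,0,0,0,0,0]],
])

```text
time_s: 28.65
position: [0.518, -0.2159, 0.1249]
tcp_rot: [[0.819, -0.032, 0.574], [-0.026, -0.999, -0.019], [0.574, 0.001, -0.819]]
force: [-0.1, -0.8, -0.2]
opening: 0.004
grasp_force: 0.0
```

```bash
python3 - <<'E'
from h import *
bot.capture('top')
to(at(.015,.004),RT)
E
```

```text
t 28.7 pos [ 0.5175 -0.2157  0.1256] F [-1.1 -1.3  0. ] op 0.006862712890958047 shift mm [-0.9 -1.5 15. ] rot [ 0.001 -0.     0.   ]
```

Emit:
play_rows([
  [[-1,-1,6,0,0,0],[0,0,5,0,0,0],[0,0,3,0,0,0],[0,0,1,0,0,0],[0,0,0,0,0,0]],
])

```text
time_s: 29.2
position: [0.5248, -0.2141, 0.1131]
tcp_rot: [[0.818, -0.031, 0.574], [-0.025, -1.0, -0.019], [0.574, 0.001, -0.819]]
force: [0.1, 0.3, 0.4]
opening: 0.003
grasp_force: 0.0
```

Emit:
play_rows([
  [[0,0,1,0,0,0],[0,0,0,0,0,0]],
])

```text
time_s: 29.4
position: [0.5253, -0.2139, 0.1121]
tcp_rot: [[0.819, -0.031, 0.574], [-0.025, -1.0, -0.018], [0.574, 0.001, -0.819]]
force: [-0.4, -0.5, -0.3]
opening: 0.003
grasp_force: 0.0
```

Emit:
play_rows([
  [[0,0,0.7,0,0,0],[0,0,0,0,0,0]],
])

```text
time_s: 29.6
position: [0.5257, -0.2139, 0.1115]
tcp_rot: [[0.819, -0.031, 0.574], [-0.025, -1.0, -0.018], [0.574, 0.001, -0.819]]
force: [-0.2, 0.1, 0.7]
opening: 0.008
grasp_force: 0.3
```

Emit:
play_rows([
  [[0,0,0.5,0,0,0],[0,0,0.4,0,0,0],[0,0,0,0,0,0]],
])

```text
time_s: 29.9
position: [0.5258, -0.2139, 0.1114]
tcp_rot: [[0.818, -0.032, 0.574], [-0.026, -0.999, -0.019], [0.574, 0.001, -0.819]]
force: [-5.0, -0.0, 8.3]
opening: 0.006
grasp_force: 4.4
```

Emit:
play_rows([
  [[0,1.2,0,0,0,0],[0,1.2,0,0,0,0],[0,1.1,0,0,0,0],[0,0,0,0,0,0]],
])

```text
time_s: 30.3
position: [0.5257, -0.2165, 0.1113]
tcp_rot: [[0.818, -0.03, 0.574], [-0.025, -1.0, -0.017], [0.574, -0.001, -0.819]]
force: [-5.7, 1.2, 7.7]
opening: 0.005
grasp_force: 4.3
```

Emit:
play_rows([
  [[0,0,-15,0,0,0],[0,0,-40,0,0,0],[0,0,-45,0,0,0],[7,42,-25,0,0,0],[7,42,-25,0,0,0]],
])

```text
time_s: 30.8
position: [0.4475, -0.2982, 0.2428]
tcp_rot: [[0.82, -0.03, 0.572], [-0.025, -1.0, -0.017], [0.572, -0.0, -0.82]]
force: [1.5, -0.6, 0.1]
opening: 0.004
grasp_force: 0.0
```

Emit:
play_rows([
  [[7,42,-25,0,0,0],[7,42,-25,0,0,0],[7,42,-25,0,0,0],[7,42,-20,0,0,0],[0,45,-10,0,0,0]],
])

```text
time_s: 31.3
position: [0.4045, -0.5125, 0.3465]
tcp_rot: [[0.818, -0.031, 0.574], [-0.024, -0.999, -0.021], [0.575, 0.004, -0.818]]
force: [0.1, -0.8, -0.3]
opening: 0.003
grasp_force: 0.0
```

Emit:
play_rows([
  [[0,40,0,0,0,0],[0,40,0,0,0,0],[0,0,0,0,0,0],[0,0,0,0,0,0]],
])

```text
time_s: 31.7
position: [0.402, -0.5906, 0.3426]
tcp_rot: [[0.819, -0.032, 0.573], [-0.027, -1.0, -0.016], [0.573, -0.002, -0.819]]
force: [1.0, 0.4, -0.4]
opening: 0.006
grasp_force: 0.0
```

```bash
cat > m.py <<'E'
import sys
from h import *
tag=sys.argv[1]
for k,nm in(('S','scene'),('T','top')): cv2.imwrite(f'pics/{tag}_{k}.png',warp(nm))
E
python3 m.py l; sed -i "s/pics\/k_{k}/pics\/'+sys.argv[1]+f'_{k}/; 1i import sys" cmp.py; sed -i 's/arange(40,130/arange(55,112/' cmp.py; for i in k l; do echo $i; python3 cmp.py $i | grep -v "(0, 0)"; done
python3 -c "
from h import *
look(3)"
```

```text
k
S old (3, 1) [(76, 18), (77, 25), (77, 27), (79, 28), (79, 26), (80, 26), (80, 24), (81, 21), (81, 18), (107, 25)]
S old (1, -3) [(63, 24), (65, 28), (68, 30), (70, 28), (71, 27), (72, 26), (73, 24), (74, 22), (102, 28), (110, 48)]
S new (3, 1) [(75, 18), (77, 26), (77, 31), (77, 42), (77, 48), (77, 54), (76, 61), (76, 62), (76, 60), (76, 53)]
S new (1, -3) [(63, 22), (65, 28), (68, 30), (70, 34), (70, 38), (71, 44), (71, 50), (71, 56), (71, 60), (71, 60)]
T old (3, 1) [(104, 21), (101, 20), (101, 18), (103, 9), (107, 6), (109, 9), (109, 9), (109, 7), (72, 4), (62, 5)]
T old (1, -3) [(96, 12), (90, 12), (90, 16), (92, 12), (95, 9), (103, 9), (105, 10), (105, 8), (106, 6), (68, 3)]
T new (3, 1) [(104, 23), (100, 24), (93, 31), (91, 35), (89, 33), (88, 29), (87, 23), (86, 17), (85, 10), (72, 5)]
T new (1, -3) [(96, 13), (89, 14), (86, 25), (83, 36), (82, 38), (82, 36), (81, 32), (80, 26), (80, 21), (79, 13)]
l
S old (3, 1) [(76, 18), (77, 25), (77, 27), (79, 28), (79, 26), (80, 26), (80, 24), (81, 21), (81, 18), (107, 25)]
S old (1, -3) [(63, 24), (65, 28), (68, 30), (70, 28), (71, 2
[... 982 characters left out ...]
 [232.7  141.5    0.66] [1.1 0.4]
('wheel_cheek', 'S') 3 [262.2  204.2    0.82] [1.7 1.7]
('wheel_slot', 'T') 3 [258.3  197.3    0.75] [2.2 0.8]
('pointer_tip', 'T') 1 [261.1  202.5    0.71] [0. 0.]
('zero_mark', 'T') 3 [268.9  214.9    0.69] [3.1 8.4]
('pan_top', 'T') 2 [264.4  167.15   0.86] [0.3 0.2]
('jar_center', 'T') 3 [263.5  160.8    0.87] [1.1 1.2]
('wheel_cheek', 'T') 3 [260.7 201.6   0.9] [1.3 1.9]
wheel_slot [ 0.5395 -0.2101  0.1018] [-0.9 -0.1]
pointer_tip [ 0.507  -0.2296  0.0661] [-6.9 -0.6]
zero_mark [ 0.4847 -0.2422  0.0679] [2.2 0.1]
pan_top [ 0.6359 -0.2302  0.2038] [0.7 0.1]
jar_center [ 0.6454 -0.229   0.2538] [-0.5 -0.1]
wheel_cheek [ 0.5273 -0.2173  0.0783] [-0.2 -0. ]
```

In the scene view the zero bar now matches the pointer line at every radius (79–81° for both). The bar also looks lighter, as it should with the steel pointer lying over it. The remaining offset in the coarser top view fits the parallax of a raised pointer. The jar still stands on the pan and the arm is clear of everything, so I'm handing in.

```bash
python3 -c "
from h import *
print(bot.hand_in())"
```

```text
the job is handed in; nothing more can be done
None
```

I handed the job in: the honey jar stands upright on the pan and the zero bar sits under the pointer, matching to within about 1° in the scene view. The coarser top view still showed the bar about 6° behind (limit about 5°), which I put down mostly to parallax; `hand_in()` returned no verdict.

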